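# Tidy the hallway shoe-care rack

## Robot

A 6-joint arm with a two-finger parallel gripper is mounted at the origin on the work surface. World frame = base frame: x ahead of the robot, y to its left, z up, the work surface at z = 0. Lengths are in mm, angles in rad, forces in N, time in s.
With the tool pointing down it reaches from about 300 to 775 mm from the base axis. Payload 14.6 kg.
Tool frame: the origin (TCP) lies at the very end of the fingers, on their centre line; the grasp point (between the pads) lies 19 mm behind it; z points along the fingers, y is the line along which they close (so a half turn about z gives the same grasp; the last joint's range is limited). The gripper opens to 94 mm and grips with 3 to 60 N. Pads are 16 mm wide; open, the fingers measure 119 mm over their backs; the gripper's body (75 mm by 177 mm) begins 78 mm behind the grasp point.
Start: joints at [1.272, 0.3, 1.521, -0, 1.321, -0.067], TCP at [126.349, 535.28, 205.446] pointing down, gripper open.
Joint ranges: [-3.03, 3.03], [-0.79, 2.21], [0.23, 2.52], [-1.04, 4.18], [0, 3.07], [-2.55, 2.55]. Speed limits (rad/s): [2.22, 2.22, 2.57, 3.14, 3.14, 3.14].

## Interface

Orientations are given as [roll, pitch, yaw] about the fixed x, y, z axes, in that order (R = Rz(yaw) Ry(pitch) Rx(roll)).
In Python, from cell import manip, camera, get_calibration gives the robot as it stands.
- The arm moves only by the tool arm_command, never from a script. Its argument "targets" is a list of rows, each an object of numbers: "hand": the opening, from -1 (shut) to 1 (fully open), so that 0 is half open; "x", "y", "z": the shift along the tool's x, y, z in m; "yaw": the turn about the tool's z in rad. In form: [{"hand": .., "x": .., "y": .., "z": .., "yaw": ..}, ...]. A call has 1 to 10 rows; each row shifts and turns the commanded pose from where the row before left it, along the tool's axes as they then stand; what a row does not reach is not made up. A row lasts 1/10 s, in which the tool goes at most 50 mm and 8.59 degrees, less where a joint would pass 70% of its speed; a pose out of reach is approached as far as the arm can. A call is refused whole if a number of a shift passes 0.05 or a number of a turn 0.15, either way. A call with a gripper value outside its range is refused whole. The fingers move at their own pace and stop on an object; "newtons" is the grip in N (left out, the last holds). Time passes only in rows, so rows that do not move let the fingers close. It gives the time, the measured TCP pose, the force, the opening and the grip force at its end, in the units of the state.
- manip.read_state(): the state, without advancing time (a new reading comes with each control period).
- camera(name): name is "scene" or "top"; returns the picture (420x560x3 uint8, red, green, blue); there is no depth.
- get_calibration(name): a dict with "K" (3x3 intrinsics, pixels), "dist_coeffs" ([k1, k2, p1, p2, k3] as OpenCV has them; the pictures are not rectified), "cam_to_world" (4x4, takes a point from camera to world coordinates). Camera axes: x right, y up, looking along -z (the intrinsics and any distortion apply to the point x, -y, -z); pixel columns grow to the right and rows downward; lengths in mm; the calibration is good to about 2 mm. A picture is of the moment at which its call begins. get_calibration takes no time and is no camera call.
- manip.sign_off(): hands the job in; it is judged then, once.
The state is a dict: "clock": time; "joints": joint angles; "qd": joint speeds; "effort": joint torques, N m; "eef_pos": TCP position; "eef_rot": TCP orientation; "wrist_force": force on the tool from outside, world axes, zero at the start; "moment": the same for the moment, N m; "finger_gap": finger opening in mm; "finger_force": force on a finger pad.
Only numpy, scipy, OpenCV 4.12 (cv2) and the standard library are available. Lean on these libraries where they do the work, as an engineer would, in place of code of your own. Each camera call takes 0.05 s, during which the arm holds its last target. There are 200 camera calls.

## Task

Clear whatever is lying on the stepped rack (shoe brush, door wedge) onto the stone tray, then shelve every shoe-care tin from the bench: each upright and lengthwise into the rack, fully on its board with its rear end under the board above, on the tier with the least headroom it fits under (short tins up top, middle ones on the middle tier, tall ones on the bottom). Leave everything else where it is.

Things in the scene. Friction and masses are not known exactly. Their poses are not given: they have to be found in the camera images.
- rack: Fixed rack, pale boards on dark steel side posts: 230 mm wide (y), 285 deep (x), 326 high, turned -0.1 to 0.2 rad. Three boards 120 mm deep, 12 thick; each starts 75 mm further back than the one below, so it roofs only what lies over 75 mm behind that one's front edge. Origin: underside, mid-width, 135 mm behind the lowest front edge; x points into the rack, away from the robot, y left.
- tall_tier (a point): Point on top of the lowest board (20 mm above the bench), mid-width, 58 mm behind its front edge; axes as the rack. Clear height to the board above: 120 mm. Every board has a lip 10 mm high, 6 thick along its back and sides, open front, and takes two tins side by side; posts (10 mm) stand at its two sides from 77 mm behind its front edge.
- middle_tier (a point): The like point on the middle board (152 mm above the bench), mid-width, 58 mm behind its front edge. Clear height to the board above: 90 mm.
- low_tier (a point): The like point on the upper board (254 mm above the bench), mid-width, 58 mm behind its front edge. Clear height 60 mm, under a narrow cover board (60 mm deep) that starts 75 mm behind this board's front edge.
- tray: Fixed stone tray with a coir edge, 320 mm (its x) by 180 mm (its y), to the robot's right, within 0.1 rad of square to the bench. Origin: centre of its underside; the stone surface is 12 mm above the bench; the edge is 10 mm wide and stands 4 mm above the stone. A boot pull lies across its near end, about 130 mm from the centre.
- brush: Shoe brush left on the middle tier (may be absent): 110 mm long (its x), 44 wide, 45 high; dark mahogany back (the upper 20 mm) over black bristles 38 mm wide; 160 g. It lies roughly lengthwise into the rack. Origin: centre of its underside.
- wedge: Black rubber door wedge left on the lowest board (may be absent): 100 mm long (its x), 40 wide, 150 g; 40 mm high over the 36 mm nearest its -x end, then sloping down to 8 mm at its +x end. It lies roughly lengthwise, high end to the front of the rack. Origin: centre of its underside.
- tall_red: Tall oblong shoe-care tin, red with a paper-white label (may be absent): 100 mm long (its x), 54 mm wide (its y), 105 mm high, about 133 g (hidden variation of a third). Starts upright on the bench in front of the robot, its x axis within 0.35 rad of straight ahead. Origin: centre of its underside.
- tall_blue: Tall oblong shoe-care tin, blue with a paper-white label (may be absent): 100 mm long (its x), 54 mm wide (its y), 105 mm high, about 133 g (hidden variation of a third). Starts upright on the bench in front of the robot, its x axis within 0.35 rad of straight ahead. Origin: centre of its underside.
- mid_green: Middle-height oblong shoe-care tin, green with a paper-white label (may be absent): 100 mm long (its x), 54 mm wide (its y), 75 mm high, about 115 g (hidden variation of a third). Starts upright on the bench in front of the robot, its x axis within 0.35 rad of straight ahead. Origin: centre of its underside.
- mid_red: Middle-height oblong shoe-care tin, red with a black label (may be absent): 100 mm long (its x), 54 mm wide (its y), 75 mm high, about 115 g (hidden variation of a third). Starts upright on the bench in front of the robot, its x axis within 0.35 rad of straight ahead. Origin: centre of its underside.
- short_blue: Short oblong shoe-care tin, blue with a yellow label (may be absent): 100 mm long (its x), 54 mm wide (its y), 45 mm high, about 97 g (hidden variation of a third). Starts upright on the bench in front of the robot, its x axis within 0.35 rad of straight ahead. Origin: centre of its underside.
- short_green: Short oblong shoe-care tin, green with a black label (may be absent): 100 mm long (its x), 54 mm wide (its y), 45 mm high, about 97 g (hidden variation of a third). Starts upright on the bench in front of the robot, its x axis within 0.35 rad of straight ahead. Origin: centre of its underside.
- boot_pull: Pewter boot pull on the near end of the tray, 100 mm long, 10 mm high; a bystander, origin at the centre of its underside.
- key_bowl: Blue key bowl at the back of the bench, 130 mm across, 50 mm high; a bystander, origin at the centre of its underside.
- polish_jar: Jar 60 mm across, 50 mm high, at the back of the bench; a bystander, origin at the centre of its underside.
- polish_tin: Flat round brass-coloured tin 70 mm across, 22 mm high, on the left of the bench; a bystander, origin at the centre of its underside.
- shoehorn: Brass shoehorn 300 mm long with a dark handle, lying at the back of the bench; a bystander, origin at the centre of its underside.
- torch: Black and yellow torch lying to the left of the rack, 200 mm long, 50 mm high; a bystander, origin at the centre of its underside.
There are look-alikes about, which are no part of the job. Leave any pink or purple look-alike of the wedge alone. Leave any turquoise look-alike of the short_green alone.

How it is judged (in metres and radians):
On the way, in this order (a step that is already met when the one before it is completed fails the run):
1. the brush and the wedge (those present) lie on the stone tray (x of brush in the frame of tray between -0.15 and 0.15 m and y of brush in the frame of tray between -0.085 and 0.085 m and z of brush in the frame of tray between 0.005 and 0.06 m and linear speed of each of brush, wedge below 0.02 m/s and x of wedge in the frame of tray between -0.15 and 0.15 m and y of wedge in the frame of tray between -0.085 and 0.085 m and z of wedge in the frame of tray between 0.005 and 0.06 m), for 0.2 s.
2. every tin present stands on the tier that suits its height (x of tall_red in the frame of tall_tier between -0.022 and 0.022 m and y of tall_red in the frame of tall_tier between -0.09 and 0.09 m and z of tall_red in the frame of tall_tier between -0.006 and 0.006 m and angle between each of tall_red, tall_blue, mid_green, mid_red, short_blue, short_green's own z axis and vertical below 0.1 rad and angle between the x axis of each of tall_red, tall_blue, mid_green, mid_red, short_blue, short_green and the x axis of rack, either way round below 0.3 rad and linear speed of each of tall_red, tall_blue, mid_green, mid_red, short_blue, short_green below 0.02 m/s and x of tall_blue in the frame of tall_tier between -0.022 and 0.022 m and y of tall_blue in the frame of tall_tier between -0.09 and 0.09 m and z of tall_blue in the frame of tall_tier between -0.006 and 0.006 m and x of mid_green in the frame of middle_tier between -0.022 and 0.022 m and y of mid_green in the frame of middle_tier between -0.09 and 0.09 m and z of mid_green in the frame of middle_tier between -0.006 and 0.006 m and x of mid_red in the frame of middle_tier between -0.022 and 0.022 m and y of mid_red in the frame of middle_tier between -0.09 and 0.09 m and z of mid_red in the frame of middle_tier between -0.006 and 0.006 m and x of short_blue in the frame of low_tier between -0.022 and 0.022 m and y of short_blue in the frame of low_tier between -0.09 and 0.09 m and z of short_blue in the frame of low_tier between -0.006 and 0.006 m and x of short_green in the frame of low_tier between -0.022 and 0.022 m and y of short_green in the frame of low_tier between -0.09 and 0.09 m and z of short_green in the frame of low_tier between -0.006 and 0.006 m), for 0.2 s.
At the end, for the whole second after the job is handed in: Each tin stands still, upright (0.1 rad) and lengthwise (0.3 rad) on its tier: tall lowest, middle middle, short upper; centre within 22 mm in depth of the tier point and 90 mm of mid-width. Brush and wedge lie still, centres over the tray (all of step 1 and all of step 2); the robot touches nothing.
It fails at once if a bystander is shifted by more than 40 mm (distance of any of boot_pull, key_bowl, polish_jar, polish_tin, shoehorn, torch from where it was at the start of the episode above 0.04 m).
Of tall_red, tall_blue, mid_green, mid_red, short_blue, short_green only 4 to 5 are there at a start; the rules pass over those that are not, and their reading is None.
Of brush, wedge only 1 to 2 are there at a start; the rules pass over those that are not, and their reading is None.
At some moment in a run one of short_blue, short_green, mid_green, mid_red, brush, wedge may be knocked a few centimetres aside while the robot is not near it.
It also fails if it takes over 210 s, if anything falls off the work surface, if the arm or the gripper's body presses on something with over 40 N, if the wrist force passes 120 N, or if a joint passes its speed limit or range.

## Working session

There is one attempt and no reset: what is moved stays moved. The work goes in short steps, Python scripts to look and compute and a tool call to move; the robot and the scene stay as the last step left them, time stands still between calls to the robot, and variables do not carry over. Pictures are saved under pics/ and viewed, at most 14 in all, crops included, and the job is handed in when it is done.

Besides the shell and the picture viewer there is one more tool, called as name([rows], argument=value, ...), one row to a line, values as JSON. arm_command: Moves the arm, as the interface text tells. Its arguments: {"type":"object","properties":{"targets":{"type":"array"},"newtons":{"type":"number"}},"required":["targets"]}

```bash
mkdir -p pics; ls; python3 - <<'E'
from cell import manip,camera,get_calibration
import cv2,json
for n in("scene","top"):
    cv2.imwrite(f"pics/{n}0.png",cv2.cvtColor(camera(n),cv2.COLOR_RGB2BGR))
    print(n,get_calibration(n))
print(manip.read_state())
E
```

```text
pics
scene {'K': array([[458.03122459,   0.        , 281.37740251],
       [  0.        , 458.03122459, 206.13549242],
       [  0.        ,   0.        ,   1.        ]]), 'dist_coeffs': array([-0.09529424,  0.        ,  0.        ,  0.        ,  0.        ]), 'cam_to_world': array([[-3.44338441e-01, -6.86306423e-01,  6.40636037e-01,
         1.46269417e+03],
       [ 9.38728509e-01, -2.62459864e-01,  2.23391150e-01,
         3.95045805e+02],
       [ 1.48264654e-02,  6.78305472e-01,  7.34630426e-01,
         1.26549227e+03],
       [ 0.00000000e+00,  0.00000000e+00,  0.00000000e+00,
         1.00000000e+00]])}
top {'K': array([[430.98704312,   0.        , 282.59812932],
       [  0.        , 430.98704312, 199.18228863],
       [  0.        ,   0.        ,   1.        ]]), 'dist_coeffs': array([0.01900319, 0.        , 0.        , 0.        , 0.        ]), 'cam_to_world': array([[-1.60571027e-02,  9.84921012e-01, -1.72257860e-01,
         2.86712936e+02],
       [-9.99848489e-01, -1.46586501e-02,  9.38742296e-03,
         4.82337049e+01],
       [ 6.72080242e-03,  1.72382496e-01,  9.85007160e-01,
         1.39807851e+03],
       [ 0.00000000e+00,  0.00000000e+00,  0.00000000e+00,
         1.00000000e+00]])}
{'clock': 0.1, 'joints': array([ 1.27241703e+00,  3.00423570e-01,  1.52148968e+00, -1.58948432e-05,
        1.32074882e+00, -6.66099404e-02]), 'qd': array([ 3.61674683e-04, -1.73689819e-03, -5.82681864e-05,  8.71040496e-04,
        2.53281088e-04,  1.24182456e-03]), 'effort': array([ 3.60776845e-03, -5.32643402e+01, -3.53289235e+01,  7.10548251e-02,
        2.33801227e-02, -1.57870609e-04]), 'eef_pos': array([126.27725053, 535.0634971 , 204.95107814]), 'eef_rot': array([-3.14052458e+00, -5.58191330e-05,  2.90982721e+00]), 'wrist_force': array([-0.04398348,  0.32713037,  0.03912738]), 'moment': array([-0.00431393, -0.00064648, -0.0072428 ]), 'finger_force': 0.0, 'finger_gap': 93.87214594926407}
```

View pics/scene0.png

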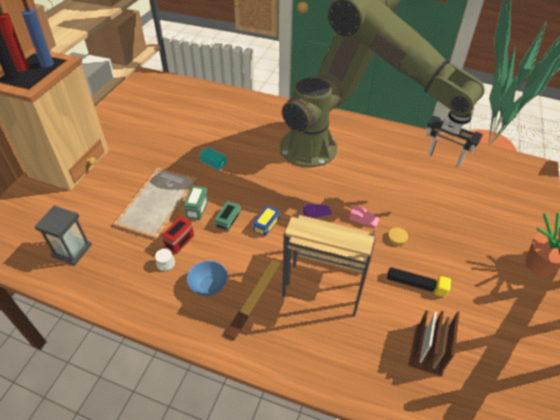

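View pics/top0.png

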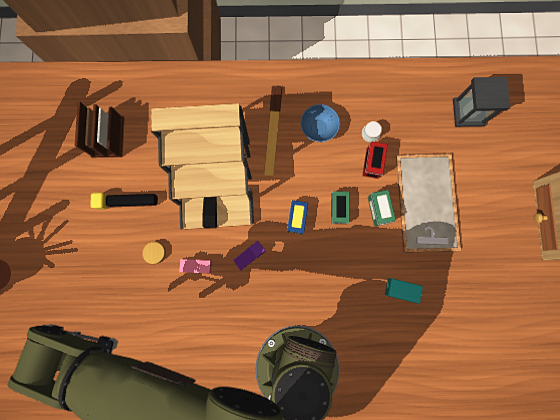

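The top view shows the rack at about (150-255, 105-228), with the wedge on its lowest board (210, 212) and no brush. Four tins are out: short_blue (298,216), short_green (341,207), mid_green (381,207) and mid_red (376,158). The tray is at (430,200).

```bash
cat > h.py <<'E'
from cell import manip,camera,get_calibration
import cv2,numpy as np
C={n:get_calibration(n) for n in("scene","top")}
def ray(n,px):
    c=C[n];T=c["cam_to_world"]
    u=cv2.undistortPoints(np.array([[px]],float),c["K"],c["dist_coeffs"])[0,0]
    d=T[:3,:3]@np.array([u[0],-u[1],-1.]);return T[:3,3],d/np.linalg.norm(d)
def onz(n,px,z):
    o,d=ray(n,px);return (o+d*(z-o[2])/d[2])[:2]
def tri(p,q):
    o1,d1=ray("top",p);o2,d2=ray("scene",q)
    A=np.stack([d1,-d2],1);t=np.linalg.lstsq(A,o2-o1,rcond=None)[0]
    a=o1+d1*t[0];b=o2+d2*t[1];return (a+b)/2,np.linalg.norm(a-b)
def hsv(im):return cv2.cvtColor(im,cv2.COLOR_RGB2HSV)
def save(im,name,box=None,k=1):
    if box:im=im[box[1]:box[3],box[0]:box[2]]
    im=cv2.resize(im,None,fx=k,fy=k,interpolation=cv2.INTER_CUBIC)
    cv2.imwrite("pics/"+name+".png",cv2.cvtColor(im,cv2.COLOR_RGB2BGR))
E
python3 - <<'E'
from h import *
t=camera("top");s=camera("scene")
save(t,"topc",(140,90,440,270),2.66);save(s,"scc",(110,140,410,340),2.66)
H=hsv(t)
for n,p in dict(sb=(298,216),sg=(341,207),mg=(381,207),mr=(376,158),wood=(320,270),board=(215,145),wedge=(210,212)).items():
    print(n,H[p[1]-9:p[1]+10:3,p[0]-9:p[0]+10:6].reshape(-1,3)[::3].tolist())
E
```

```text
sb [[13, 178, 235], [107, 158, 79], [27, 166, 254], [28, 166, 254], [110, 121, 152], [12, 178, 106], [30, 172, 255], [28, 164, 251], [107, 188, 145], [11, 166, 109]]
sg [[73, 73, 108], [11, 175, 111], [143, 36, 28], [150, 36, 28], [75, 74, 107], [10, 175, 118], [158, 39, 26], [165, 19, 27], [74, 77, 116], [9, 175, 111]]
mg [[66, 42, 128], [45, 83, 80], [20, 16, 245], [54, 45, 174], [20, 30, 220], [71, 130, 124], [18, 16, 245], [70, 114, 137], [54, 51, 121], [21, 23, 255]]
mr [[1, 216, 105], [1, 211, 187], [150, 20, 26], [0, 125, 53], [4, 89, 141], [5, 194, 121], [80, 28, 27], [102, 53, 24], [1, 204, 208], [13, 160, 86]]
wood [[11, 169, 98], [11, 162, 93], [11, 163, 102], [11, 165, 110], [11, 173, 99], [11, 165, 110], [11, 165, 96], [12, 165, 204], [12, 166, 189], [11, 165, 195]]
board [[20, 114, 240], [20, 113, 240], [19, 115, 235], [18, 117, 235], [18, 121, 229], [17, 126, 223], [18, 119, 233], [19, 118, 234], [20, 114, 238], [18, 120, 231]]
wedge [[18, 118, 238], [16, 131, 158], [0, 10, 26], [15, 20, 26], [18, 120, 246], [17, 129, 136], [38, 38, 27], [12, 39, 33], [18, 119, 250], [16, 132, 139]]
```

View pics/topc.png

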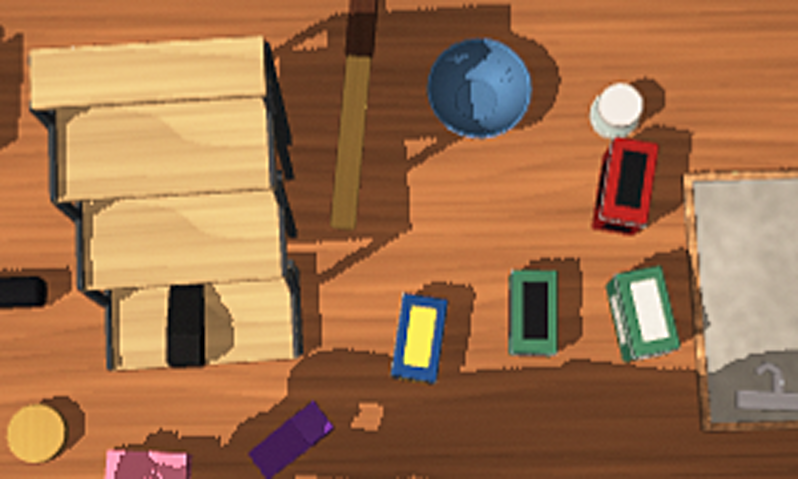

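View pics/scc.png

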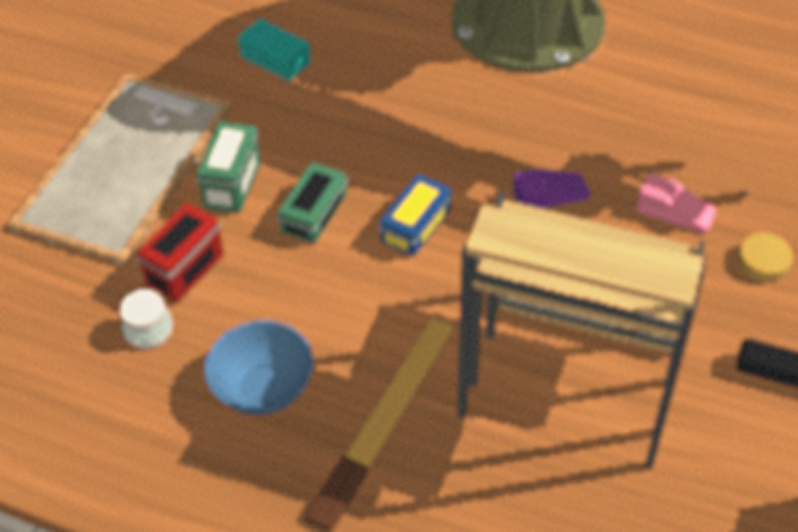

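The crops confirm four tins and one wedge. Rack front edges in the top view (crop px) are lowest (113,368)-(300,356), middle (85,288)-(285,278), upper (63,200)-(275,190) and cover (30,108)-(268,97).

```bash
cat >> h.py <<'E'
TINS=dict(short_blue=((24,120,150),(36,255,255),45),short_green=((0,0,0),(180,110,60),45),mid_green=((0,0,170),(180,60,255),75),mid_red=((0,0,0),(180,110,50),75))
def label(im,name,near,r=22):
    lo,hi,z=TINS[name];H=hsv(im);m=cv2.inRange(H,np.array(lo),np.array(hi))
    k=np.zeros_like(m);cv2.circle(k,tuple(map(int,near)),r,255,-1);m&=k
    n,L,S,c=cv2.connectedComponentsWithStats(m)
    i=1+np.argmin(np.hypot(*(c[1:]-near).T)+1000*(S[1:,4]<40))
    ct=max(cv2.findContours((L==i).astype(np.uint8),0,2)[0],key=cv2.contourArea)
    b=cv2.boxPoints(cv2.minAreaRect(ct));w=np.array([onz("top",p,z) for p in b])
    e=[w[1]-w[0],w[2]-w[1]];l=[np.linalg.norm(a) for a in e]
    a=e[int(l[1]>l[0])];yaw=(np.arctan2(a[1],a[0])+np.pi/2)%np.pi-np.pi/2
    return w.mean(0).round(1),yaw.round(3),np.round(sorted(l),1),S[i,4]
NEAR=dict(short_blue=(298,216),short_green=(341,206),mid_green=(384,205),mid_red=(377,157))
E
python3 - <<'E'
from h import *
im=camera("top")
for n in NEAR:
    print(n,*label(im,n,NEAR[n]))
f=lambda u,v:(140+u/2.66-.3,90+v/2.66-.3)
for z,a,b in((20,(113,368),(300,356)),(152,(85,288),(285,278)),(254,(63,200),(275,190)),(326,(30,108),(268,97))):
    A=onz("top",f(*a),z);B=onz("top",f(*b),z);d=A-B;print(z,A.round(),B.round(),((A+B)/2).round(),np.linalg.norm(d).round(1),np.arctan2(-d[0],d[1]).round(3))
# wedge top (40 above 20): front edge corners of black
H=hsv(im);m=cv2.inRange(H,np.array((0,0,0)),np.array((180,110,60)))[190:232,195:228]
ys,xs=np.nonzero(m);
for y in range(m.shape[0]):
    x=np.nonzero(m[y])[0]
    if len(x):print(y+190,x.min()+195,x.max()+195,end=' | ')
print()
# tray
for p in((400,155),(453,153),(460,248),(406,251)):print(onz("top",p,16).round())
print([onz("top",p,10).round() for p in((417,238),(448,236))])
E
```

```text
short_blue [468.2 -10.3] -0.171 [30.  68.8] 205
short_green [ 498.7 -150. ] -0.041 [25.6 64.4] 169
mid_green [ 491.3 -277.9] 0.185 [32.1 71.9] 237
mid_red [ 650.  -266.3] -0.188 [26.4 66.1] 143
20 [439. 358.] [450. 133.] [444. 246.] 225.1 0.049
152 [513. 361.] [521. 141.] [517. 251.] 220.0 0.036
254 [586. 360.] [594. 144.] [590. 252.] 216.9 0.035
326 [660. 376.] [668. 144.] [664. 260.] 231.2 0.036
197 206 213 | 198 204 214 | 199 204 215 | 200 204 215 | 201 204 215 | 202 204 216 | 203 204 216 | 204 204 216 | 205 204 216 | 206 203 216 | 207 203 216 | 208 203 216 | 209 203 216 | 210 203 216 | 211 203 216 | 212 203 216 | 213 203 215 | 214 203 215 | 215 203 215 | 216 203 214 | 217 203 216 | 218 203 214 | 219 203 216 | 220 203 215 | 221 203 215 | 222 203 216 | 223 203 215 | 224 203 216 | 225 203 215 | 226 203 214 | 227 205 209 | 
[ 671. -357.]
[ 675. -532.]
[ 362. -528.]
[ 355. -356.]
[array([ 396., -396.]), array([ 401., -496.])]
```

arm_command([
  {"hand":1,"yaw":-0.135},
  {"yaw":-0.135},
  {"x":-0.03,"y":-0.03},
  {"x":-0.03,"y":-0.03},
  {"x":-0.03,"y":-0.03},
  {"x":-0.03,"y":-0.03},
  {"x":-0.03,"y":-0.03},
  {"x":-0.03,"y":-0.03},
  {"x":-0.03,"y":-0.03},
  {},
], newtons=30)

```text
schema error: expected keys hand, x, y, z, yaw
```

```bash
cat >> h.py <<'E'
def go(x,y,z,yaw=None):
    s=manip.read_state();p=s["eef_pos"];a=s["eef_rot"][2]
    b=a if yaw is None else yaw
    d=np.array([x,y,z])-p
    dy=0 if yaw is None else -((yaw-a+np.pi/2)%np.pi-np.pi/2)
    a2=a-dy
    f=lambda a:np.round([d[0]*np.cos(a)+d[1]*np.sin(a),d[0]*np.sin(a)-d[1]*np.cos(a),-d[2]],1)
    print("now",p.round(1),"yaw",a.round(3),"turn",round(dy,3),"shift before turn",f(a),"after turn",f(a2))
E
python3 - <<'E'
from h import *
for p,z in(((209.5,226.8),20),((209.5,226.8),60),((203,222),60),((216,222),60),((210,198),60)):print(onz("top",p,z).round(1),z)
go(461,270,120,.037)
E
```

```text
[441.4 270.8] 20
[436.9 264.3] 60
[452.2 284.7] 60
[451.6 244.3] 60
[527.9 263.9] 60
now [126.3 535.2 205.2] yaw 2.91 turn -0.269 shift before turn [-386.6 -181.2   85.2] after turn [-324.6 -277.4   85.2]
```

arm_command([
  {"hand":1,"x":0,"y":0,"z":0,"yaw":-0.135},
  {"hand":1,"x":0,"y":0,"z":0,"yaw":-0.134},
  {"hand":1,"x":-0.035,"y":-0.03,"z":0,"yaw":0},
  {"hand":1,"x":-0.035,"y":-0.03,"z":0,"yaw":0},
  {"hand":1,"x":-0.035,"y":-0.03,"z":0,"yaw":0},
  {"hand":1,"x":-0.035,"y":-0.03,"z":0,"yaw":0},
  {"hand":1,"x":-0.035,"y":-0.03,"z":0,"yaw":0},
  {"hand":1,"x":-0.035,"y":-0.03,"z":0,"yaw":0},
  {"hand":1,"x":-0.035,"y":-0.03,"z":0,"yaw":0},
  {"hand":1,"x":-0.035,"y":-0.03,"z":0,"yaw":0},
], newtons=30)

```text
clock: 1.25
eef_pos: [416.3, 304.4, 205.6]
eef_rot: [3.141, 0.0, -3.104]
wrist_force: [-0.1, 0.6, -0.0]
finger_gap: 94.3
finger_force: 0.0
```

```bash
python3 -c "
from h import *
go(460,267,33,.037)"
```

```text
now [416.3 304.4 205.6] yaw -3.104 turn 0.0 shift before turn [-42.2 -39.  172.6] after turn [-42.3 -39.  172.6]
```

arm_command([
  {"hand":1,"x":-0.021,"y":-0.02,"z":0.02,"yaw":0},
  {"hand":1,"x":-0.021,"y":-0.019,"z":0.03,"yaw":0},
  {"hand":1,"x":0,"y":0,"z":0.045,"yaw":0},
  {"hand":1,"x":0,"y":0,"z":0.045,"yaw":0},
  {"hand":1,"x":0,"y":0,"z":0.033,"yaw":0},
  {"hand":-1,"x":0,"y":0,"z":0,"yaw":0},
  {"hand":-1,"x":0,"y":0,"z":0,"yaw":0},
  {"hand":-1,"x":0,"y":0,"z":0,"yaw":0},
  {"hand":-1,"x":0,"y":0,"z":0,"yaw":0},
  {"hand":-1,"x":0,"y":0,"z":0,"yaw":0},
], newtons=30)

```text
clock: 2.25
eef_pos: [459.0, 268.7, 33.7]
eef_rot: [3.141, 0.002, -3.104]
wrist_force: [0.5, -0.6, -0.9]
finger_gap: 57.7
finger_force: 0.0
```

Fingers still closing; then lift a little, draw it out and raise.

arm_command([
  {"hand":-1,"x":0,"y":0,"z":0,"yaw":0},
  {"hand":-1,"x":0,"y":0,"z":0,"yaw":0},
  {"hand":-1,"x":0,"y":0,"z":0,"yaw":0},
  {"hand":-1,"x":0,"y":0,"z":0,"yaw":0},
  {"hand":-1,"x":0,"y":0,"z":0,"yaw":0},
  {"hand":-1,"x":0,"y":0,"z":-0.012,"yaw":0},
  {"hand":-1,"x":0.03,"y":0,"z":0,"yaw":0},
  {"hand":-1,"x":0.04,"y":0,"z":0,"yaw":0},
  {"hand":-1,"x":0.04,"y":0,"z":0,"yaw":0},
  {"hand":-1,"x":0,"y":0,"z":0,"yaw":0},
], newtons=30)

```text
clock: 3.25
eef_pos: [345.0, 263.8, 44.6]
eef_rot: [-3.141, -0.002, -3.103]
wrist_force: [1.8, 1.0, -0.8]
finger_gap: 40.0
finger_force: 30.0
```

arm_command([
  {"hand":-1,"x":0,"y":0,"z":-0.04,"yaw":0.037},
  {"hand":-1,"x":0,"y":0,"z":-0.045,"yaw":0},
  {"hand":-1,"x":-0.01,"y":-0.04,"z":-0.02,"yaw":0},
  {"hand":-1,"x":-0.01,"y":-0.045,"z":0,"yaw":0},
  {"hand":-1,"x":-0.01,"y":-0.045,"z":0,"yaw":0},
  {"hand":-1,"x":-0.01,"y":-0.045,"z":0,"yaw":0},
  {"hand":-1,"x":-0.01,"y":-0.045,"z":0,"yaw":0},
  {"hand":-1,"x":-0.01,"y":-0.045,"z":0,"yaw":0},
  {"hand":-1,"x":-0.01,"y":-0.045,"z":0,"yaw":0},
  {"hand":-1,"x":-0.01,"y":-0.045,"z":0,"yaw":0},
], newtons=30)

```text
clock: 4.25
eef_pos: [429.0, -93.0, 150.2]
eef_rot: [-3.141, 0.001, 3.141]
wrist_force: [1.2, 0.8, -1.8]
finger_gap: 39.9
finger_force: 30.0
```

arm_command([
  {"hand":-1,"x":-0.01,"y":-0.045,"z":0,"yaw":0},
  {"hand":-1,"x":-0.01,"y":-0.045,"z":0,"yaw":0},
  {"hand":-1,"x":-0.01,"y":-0.045,"z":0,"yaw":0},
  {"hand":-1,"x":-0.01,"y":-0.045,"z":0,"yaw":0},
  {"hand":-1,"x":-0.01,"y":-0.045,"z":0,"yaw":0},
  {"hand":-1,"x":-0.01,"y":-0.045,"z":0,"yaw":0},
  {"hand":-1,"x":-0.01,"y":-0.045,"z":0,"yaw":0},
  {"hand":-1,"x":-0.01,"y":-0.04,"z":0,"yaw":0},
  {"hand":-1,"x":0,"y":0,"z":0,"yaw":0},
  {"hand":-1,"x":0,"y":0,"z":0,"yaw":0},
], newtons=30)

```text
clock: 5.25
eef_pos: [508.3, -446.1, 148.8]
eef_rot: [3.141, -0.001, 3.141]
wrist_force: [-0.1, 0.4, -1.7]
finger_gap: 40.0
finger_force: 30.0
```

```bash
python3 -c "
from h import *
go(508,-443,30,0)"
```

```text
now [ 508.3 -446.1  148.8] yaw 3.141 turn -0.001 shift before turn [  0.3   3.1 118.8] after turn [  0.3   3.1 118.8]
```

arm_command([
  {"hand":-1,"x":0,"y":0,"z":0.045,"yaw":0},
  {"hand":-1,"x":0,"y":0,"z":0.045,"yaw":0},
  {"hand":-1,"x":0,"y":0,"z":0.02,"yaw":0},
  {"hand":-1,"x":0,"y":0,"z":0.011,"yaw":0},
  {"hand":1,"x":0,"y":0,"z":0,"yaw":0},
  {"hand":1,"x":0,"y":0,"z":0,"yaw":0},
  {"hand":1,"x":0,"y":0,"z":0,"yaw":0},
  {"hand":1,"x":0,"y":0,"z":0,"yaw":0},
  {"hand":1,"x":0,"y":0,"z":0,"yaw":0},
  {"hand":1,"x":0,"y":0,"z":0,"yaw":0},
], newtons=20)

```text
clock: 6.25
eef_pos: [508.8, -445.7, 28.8]
eef_rot: [-3.141, 0.0, -3.141]
wrist_force: [0.2, -0.2, -0.3]
finger_gap: 84.1
finger_force: 0.0
```

arm_command([
  {"hand":1,"x":0,"y":0,"z":-0.045,"yaw":0},
  {"hand":1,"x":0,"y":0,"z":-0.045,"yaw":0},
  {"hand":1,"x":0,"y":0,"z":-0.045,"yaw":0},
  {"hand":1,"x":0.035,"y":0,"z":-0.03,"yaw":0},
  {"hand":1,"x":0.045,"y":0,"z":0,"yaw":0},
  {"hand":1,"x":0.045,"y":0,"z":0,"yaw":0},
  {"hand":1,"x":0,"y":0.045,"z":0,"yaw":0},
], newtons=20)

```text
clock: 6.95
eef_pos: [379.1, -403.5, 193.5]
eef_rot: [-3.141, -0.0, 3.135]
wrist_force: [2.9, 0.6, -0.1]
finger_gap: 94.1
finger_force: 0.0
```

```bash
python3 -c "
from h import *
im=camera('top');save(im,'top1')
for n in NEAR:
    try:print(n,*label(im,n,NEAR[n]))
    except Exception as e:print(n,e)
print(manip.read_state()['eef_pos'])"
```

```text
short_blue [468.2 -10.3] -0.171 [30.  68.8] 205
short_green [ 498.7 -150. ] -0.041 [25.6 64.4] 168
mid_green [ 491.8 -278.1] 0.159 [32.5 71.8] 232
mid_red [ 650.  -266.3] -0.188 [26.4 66.1] 143
[ 381.18429544 -396.13232666  193.28507518]
```

View pics/top1.png

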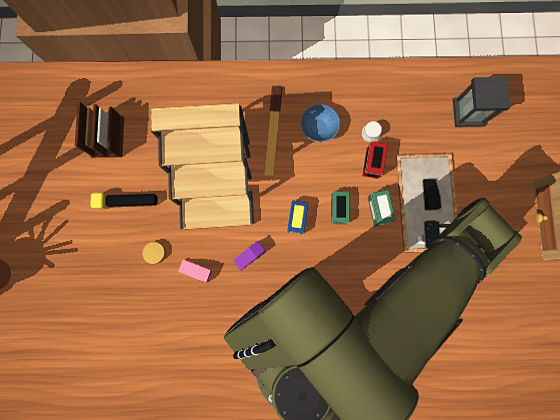

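The wedge lies on the tray at (431,193), the rack is empty and the tins have not moved. Next is mid_green.

```bash
python3 -c "
from h import *
go(467,-282,120,.17)"
```

```text
now [ 381.2 -396.1  193.3] yaw 3.139 turn -0.173 shift before turn [-85.5 114.4  73.3] after turn [-103.9   98.    73.3]
```

arm_command([
  {"hand":1,"x":0,"y":0,"z":0,"yaw":-0.087},
  {"hand":1,"x":0,"y":0,"z":0,"yaw":-0.086},
  {"hand":1,"x":-0.026,"y":0.0245,"z":0,"yaw":0},
  {"hand":1,"x":-0.026,"y":0.0245,"z":0,"yaw":0},
  {"hand":1,"x":-0.026,"y":0.0245,"z":0.02,"yaw":0},
  {"hand":1,"x":-0.026,"y":0.0245,"z":0.02,"yaw":0},
  {"hand":1,"x":0,"y":0,"z":0.02,"yaw":0},
  {"hand":1,"x":0,"y":0,"z":0,"yaw":0},
  {"hand":1,"x":0,"y":0,"z":0,"yaw":0},
], newtons=20)

```text
clock: 7.9
eef_pos: [482.1, -279.2, 131.4]
eef_rot: [-3.132, -0.014, -2.992]
wrist_force: [-0.6, 0.4, 1.7]
finger_gap: 93.8
finger_force: 0.0
```

```bash
python3 -c "
from h import *
go(467,-282,33,.17)"
```

```text
now [ 482.1 -279.2  131.4] yaw -2.992 turn -0.02 shift before turn [15.3 -0.5 98.4] after turn [15.3 -0.2 98.4]
```

arm_command([
  {"hand":1,"x":0.015,"y":0,"z":0.02,"yaw":-0.02},
  {"hand":1,"x":0,"y":0,"z":0.03,"yaw":0},
  {"hand":1,"x":0,"y":0,"z":0,"yaw":0},
], newtons=20)

```text
clock: 8.2
eef_pos: [465.2, -281.8, 79.4]
eef_rot: [-3.135, -0.017, -2.973]
wrist_force: [-0.2, 0.7, 0.3]
finger_gap: 93.9
finger_force: 0.0
```

```bash
python3 -c "
from h import *
go(467,-282,33,.17)
s=manip.read_state();print(s['eef_rot'],s['joints'],s['qd'])"
```

```text
now [ 465.2 -281.8   79.4] yaw -2.973 turn -0.002 shift before turn [-1.8 -0.5 46.4] after turn [-1.8 -0.5 46.4]
[-3.13460408 -0.01674114 -2.9731856 ] [-0.60374878  0.42856264  1.66003674 -0.01912641  1.0601892  -2.33360319] [ 0.00983341 -0.04021713 -0.06018241  0.00081817  0.06778564  0.00309164]
```

arm_command([
  {"hand":1,"x":0,"y":0,"z":0.026,"yaw":0},
  {"hand":1,"x":0,"y":0,"z":0.02,"yaw":0},
  {"hand":-1,"x":0,"y":0,"z":0,"yaw":0},
  {"hand":-1,"x":0,"y":0,"z":0,"yaw":0},
  {"hand":-1,"x":0,"y":0,"z":0,"yaw":0},
  {"hand":-1,"x":0,"y":0,"z":0,"yaw":0},
  {"hand":-1,"x":0,"y":0,"z":0,"yaw":0},
  {"hand":-1,"x":0,"y":0,"z":0,"yaw":0},
  {"hand":-1,"x":0,"y":0,"z":0,"yaw":0},
  {"hand":-1,"x":0,"y":0,"z":0,"yaw":0},
], newtons=20)

```text
clock: 9.2
eef_pos: [466.3, -282.4, 35.6]
eef_rot: [-3.132, -0.014, -2.972]
wrist_force: [-1.5, 1.6, 6.4]
finger_gap: 53.8
finger_force: 20.0
```

arm_command([
  {"hand":-1,"x":0,"y":0,"z":-0.02,"yaw":0},
  {"hand":-1,"x":0,"y":0,"z":-0.045,"yaw":0},
  {"hand":-1,"x":0,"y":0,"z":-0.045,"yaw":0},
  {"hand":-1,"x":0,"y":0,"z":-0.045,"yaw":0.12},
  {"hand":-1,"x":0,"y":0,"z":-0.03,"yaw":0.05},
  {"hand":-1,"x":0,"y":0,"z":0,"yaw":0},
  {"hand":-1,"x":0,"y":0,"z":0,"yaw":0},
], newtons=20)

```text
clock: 9.9
eef_pos: [468.2, -280.0, 219.6]
eef_rot: [-3.13, -0.013, -3.141]
wrist_force: [0.5, -0.9, -1.7]
finger_gap: 54.0
finger_force: 19.9
```

```bash
python3 -c "
from h import *
go(430,306,195,.037)
s=manip.read_state();print(s['eef_rot'],s['joints'][5],s['finger_gap'])"
```

```text
now [ 468.2 -280.   219.6] yaw -3.141 turn -0.036 shift before turn [ 37.8 586.1  24.6] after turn [ 16.5 587.1  24.6]
[-3.12991161 -0.01252892 -3.14089019] -2.1656934782476593 54.01921249826057
```

arm_command([
  {"hand":-1,"x":0.0,"y":0,"z":0,"yaw":-0.036},
  {"hand":-1,"x":0.004,"y":0.04,"z":0,"yaw":0},
  {"hand":-1,"x":0.004,"y":0.045,"z":0,"yaw":0},
  {"hand":-1,"x":0.004,"y":0.045,"z":0,"yaw":0},
  {"hand":-1,"x":0.004,"y":0.045,"z":0,"yaw":0},
  {"hand":-1,"x":0.004,"y":0.045,"z":0,"yaw":0},
  {"hand":-1,"x":0.002,"y":0.045,"z":0,"yaw":0},
  {"hand":-1,"x":0,"y":0.045,"z":0,"yaw":0},
  {"hand":-1,"x":0,"y":0.045,"z":0,"yaw":0},
  {"hand":-1,"x":0,"y":0.045,"z":0,"yaw":0},
], newtons=20)

```text
clock: 10.9
eef_pos: [430.9, 120.4, 214.1]
eef_rot: [-3.13, -0.016, -3.105]
wrist_force: [1.0, 0.1, -0.8]
finger_gap: 54.0
finger_force: 19.9
```

arm_command([
  {"hand":-1,"x":0,"y":0.045,"z":0,"yaw":0},
  {"hand":-1,"x":0,"y":0.045,"z":0,"yaw":0},
  {"hand":-1,"x":0,"y":0.045,"z":0,"yaw":0},
  {"hand":-1,"x":0,"y":0.045,"z":0,"yaw":0},
  {"hand":-1,"x":0,"y":0,"z":0.025,"yaw":0},
  {"hand":-1,"x":0,"y":0,"z":0,"yaw":0},
  {"hand":-1,"x":0,"y":0,"z":0,"yaw":0},
], newtons=20)

```text
clock: 11.6
eef_pos: [424.8, 297.7, 187.8]
eef_rot: [-3.129, -0.015, -3.106]
wrist_force: [0.6, 0.1, -0.5]
finger_gap: 53.9
finger_force: 19.9
```

```bash
python3 -c "
from h import *
go(547.7,305,193,.037)
s=manip.read_state();print(s['eef_rot'],s['finger_gap'])
save(camera('top'),'top2',(140,90,300,250),3)"
```

```text
now [424.8 297.7 187.8] yaw -3.106 turn -0.001 shift before turn [-123.1    2.9   -5.2] after turn [-123.1    2.8   -5.2]
[-3.12891925 -0.01538372 -3.10566741] 53.88757712924996
```

View pics/top2.png

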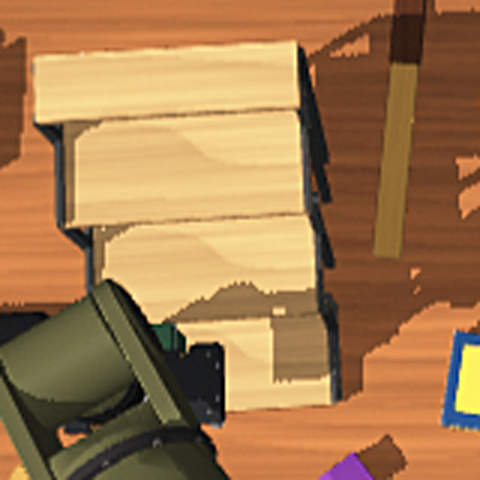

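arm_command([
  {"hand":-1,"x":0,"y":0.003,"z":-0.007,"yaw":0},
  {"hand":-1,"x":-0.035,"y":0,"z":0,"yaw":0},
  {"hand":-1,"x":-0.035,"y":0,"z":0,"yaw":0},
  {"hand":-1,"x":-0.03,"y":0,"z":0,"yaw":0},
  {"hand":-1,"x":-0.023,"y":0,"z":0,"yaw":0},
  {"hand":-1,"x":0,"y":0,"z":0,"yaw":0},
  {"hand":-1,"x":0,"y":0,"z":0,"yaw":0},
], newtons=20)

```text
clock: 12.35
eef_pos: [548.1, 305.5, 194.7]
eef_rot: [-3.131, -0.013, -3.107]
wrist_force: [0.1, -0.3, -1.4]
finger_gap: 53.8
finger_force: 19.9
```

arm_command([
  {"hand":-1,"x":0,"y":0,"z":0.004,"yaw":0},
  {"hand":-1,"x":0,"y":0,"z":0.003,"yaw":0},
  {"hand":-1,"x":0,"y":0,"z":0,"yaw":0},
  {"hand":0.6,"x":0,"y":0,"z":0,"yaw":0},
  {"hand":0.6,"x":0,"y":0,"z":0,"yaw":0},
  {"hand":0.6,"x":0,"y":0,"z":0,"yaw":0},
  {"hand":0.6,"x":0,"y":0,"z":0,"yaw":0},
  {"hand":0.6,"x":0,"y":0,"z":-0.02,"yaw":0},
  {"hand":0.6,"x":0,"y":0,"z":-0.045,"yaw":0},
  {"hand":0.6,"x":0,"y":0,"z":-0.045,"yaw":0},
], newtons=20)

```text
clock: 13.35
eef_pos: [549.0, 306.9, 298.0]
eef_rot: [-3.13, -0.014, -3.106]
wrist_force: [0.4, 1.0, 1.2]
finger_gap: 75.1
finger_force: 0.0
```

arm_command([
  {"hand":1,"x":0.045,"y":0,"z":0,"yaw":0},
  {"hand":1,"x":0.045,"y":0,"z":0,"yaw":0},
  {"hand":1,"x":0.03,"y":-0.035,"z":0,"yaw":0},
  {"hand":1,"x":0,"y":-0.045,"z":0,"yaw":0},
  {"hand":1,"x":0,"y":-0.045,"z":0,"yaw":0},
  {"hand":1,"x":0,"y":-0.045,"z":0,"yaw":0},
  {"hand":1,"x":0,"y":-0.045,"z":0,"yaw":0},
  {"hand":1,"x":0,"y":-0.045,"z":0,"yaw":0},
  {"hand":1,"x":0,"y":-0.045,"z":0,"yaw":0},
], newtons=20)

```text
clock: 14.25
eef_pos: [440.1, -3.8, 302.3]
eef_rot: [-3.13, -0.012, -3.106]
wrist_force: [0.1, -0.2, 0.4]
finger_gap: 93.8
finger_force: 0.0
```

```bash
python3 -c "
from h import *
im=camera('top');save(im,'top3',(140,90,440,270),2.66)
for n in NEAR:
    try:print(n,*label(im,n,NEAR[n]))
    except Exception as e:print(n,e)
print(manip.read_state()['eef_pos'])"
```

```text
short_blue [448.   -7.4] -0.024 [28.5 28.6] 83
short_green [ 512.7 -144.1] -0.086 [ 36.8 107. ] 291
mid_green [ 502.2 -344.1] 0.017 [ 7.3 53.9] 32
mid_red [ 650.1 -266.1] -0.188 [27.8 66.1] 148
[440.21695787  -8.6650919  302.24856023]
```

View pics/top3.png

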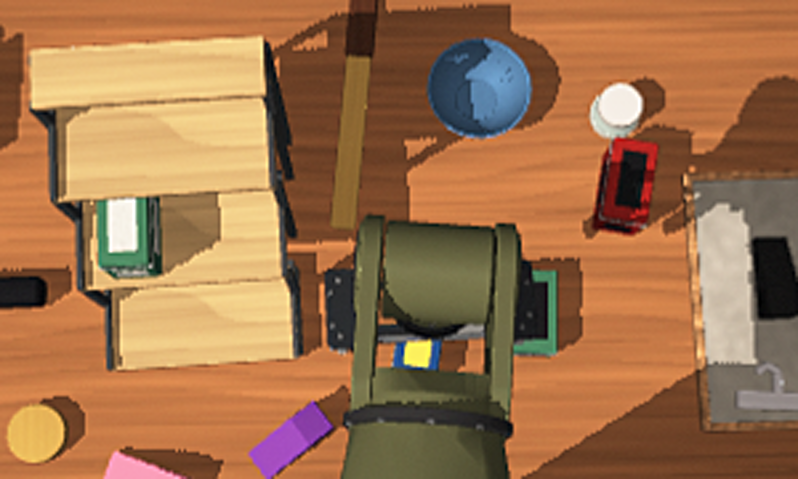

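mid_green stands well on the middle board's left (crop 100-158, 195-275). mid_red is next and has not moved.

```bash
python3 -c "
from h import *
go(625.4,-261.4,120,-.188)
print(onz('top',(140+98/2.66,90+268/2.66),227),onz('top',(140+150/2.66,90+268/2.66),227))"
```

```text
now [440.2  -8.7 302.2] yaw -3.109 turn 0.221 shift before turn [-176.8 -258.7  182.2] after turn [-229.2 -213.7  182.2]
[519.4754112  328.57761054] [518.69122235 274.78779505]
```

arm_command([
  {"hand":1,"x":0,"y":0,"z":0.02,"yaw":0.11},
  {"hand":1,"x":0,"y":0,"z":0.02,"yaw":0.11},
  {"hand":1,"x":-0.028,"y":-0.027,"z":0.018,"yaw":0},
  {"hand":1,"x":-0.028,"y":-0.027,"z":0.018,"yaw":0},
  {"hand":1,"x":-0.029,"y":-0.027,"z":0.018,"yaw":0},
  {"hand":1,"x":-0.029,"y":-0.027,"z":0.018,"yaw":0},
  {"hand":1,"x":-0.029,"y":-0.027,"z":0.018,"yaw":0},
  {"hand":1,"x":-0.029,"y":-0.027,"z":0.018,"yaw":0},
  {"hand":1,"x":-0.029,"y":-0.026,"z":0.018,"yaw":0},
  {"hand":1,"x":-0.029,"y":-0.026,"z":0.018,"yaw":0},
], newtons=20)

```text
clock: 15.3
eef_pos: [625.8, -258.0, 117.7]
eef_rot: [-3.128, -0.01, 2.957]
wrist_force: [-0.7, -0.1, 0.4]
finger_gap: 94.0
finger_force: 0.0
```

arm_command([
  {"hand":1,"x":0,"y":0,"z":0,"yaw":0},
  {"hand":1,"x":0,"y":0,"z":0,"yaw":0},
], newtons=20)

```text
clock: 15.5
eef_pos: [624.8, -256.7, 117.6]
eef_rot: [-3.128, -0.012, 2.957]
wrist_force: [0.3, 0.5, 0.3]
finger_gap: 94.3
finger_force: 0.0
```

```bash
python3 -c "
from h import *
go(625.4,-261.4,35,-.188)
print(manip.read_state()['eef_rot'])"
```

```text
now [ 624.8 -256.7  117.6] yaw 2.957 turn 0.003 shift before turn [-1.5 -4.5 82.6] after turn [-1.5 -4.5 82.6]
[-3.12838364 -0.01186935  2.95674399]
```

arm_command([
  {"hand":1,"x":-0.001,"y":-0.0045,"z":0.04,"yaw":0},
  {"hand":1,"x":0,"y":0,"z":0.03,"yaw":0},
  {"hand":1,"x":0,"y":0,"z":0.012,"yaw":0},
  {"hand":-1,"x":0,"y":0,"z":0,"yaw":0},
  {"hand":-1,"x":0,"y":0,"z":0,"yaw":0},
  {"hand":-1,"x":0,"y":0,"z":0,"yaw":0},
  {"hand":-1,"x":0,"y":0,"z":0,"yaw":0},
  {"hand":-1,"x":0,"y":0,"z":0,"yaw":0},
  {"hand":-1,"x":0,"y":0,"z":0,"yaw":0},
  {"hand":-1,"x":0,"y":0,"z":0,"yaw":0},
], newtons=20)

```text
clock: 16.5
eef_pos: [624.5, -262.2, 37.4]
eef_rot: [-3.128, -0.009, 2.957]
wrist_force: [-1.9, 2.0, 6.2]
finger_gap: 54.1
finger_force: 20.0
```

arm_command([
  {"hand":-1,"x":0,"y":0,"z":-0.02,"yaw":0},
  {"hand":-1,"x":0,"y":0,"z":-0.045,"yaw":0},
  {"hand":-1,"x":0,"y":0,"z":-0.045,"yaw":0},
  {"hand":-1,"x":0,"y":0,"z":-0.045,"yaw":0},
  {"hand":-1,"x":0.03,"y":0,"z":-0.03,"yaw":-0.11},
  {"hand":-1,"x":0.045,"y":0,"z":0,"yaw":-0.11},
  {"hand":-1,"x":0.045,"y":0,"z":0,"yaw":0},
  {"hand":-1,"x":0.045,"y":0,"z":0,"yaw":0},
  {"hand":-1,"x":0,"y":0,"z":0,"yaw":0},
], newtons=20)

```text
clock: 17.4
eef_pos: [458.4, -254.4, 223.9]
eef_rot: [-3.131, -0.014, -3.108]
wrist_force: [0.1, 0.1, -0.9]
finger_gap: 54.1
finger_force: 19.9
```

```bash
python3 -c "
from h import *
go(425,200,193,.037)
print(manip.read_state()['eef_rot'])"
```

```text
now [ 458.4 -254.4  223.9] yaw -3.108 turn -0.003 shift before turn [ 17.9 455.2  30.9] after turn [ 16.6 455.3  30.9]
[-3.13054846 -0.01403592 -3.10757649]
```

arm_command([
  {"hand":-1,"x":0.002,"y":0.045,"z":0,"yaw":0},
  {"hand":-1,"x":0.002,"y":0.045,"z":0,"yaw":0},
  {"hand":-1,"x":0.002,"y":0.045,"z":0,"yaw":0},
  {"hand":-1,"x":0.002,"y":0.045,"z":0,"yaw":0},
  {"hand":-1,"x":0.002,"y":0.045,"z":0,"yaw":0},
  {"hand":-1,"x":0.002,"y":0.045,"z":0,"yaw":0},
  {"hand":-1,"x":0.002,"y":0.045,"z":0,"yaw":0},
  {"hand":-1,"x":0.002,"y":0.045,"z":0,"yaw":0},
  {"hand":-1,"x":0,"y":0.045,"z":0,"yaw":0},
  {"hand":-1,"x":0,"y":0.045,"z":0,"yaw":0},
], newtons=20)

```text
clock: 18.4
eef_pos: [429.9, 196.8, 219.1]
eef_rot: [-3.131, -0.012, -3.106]
wrist_force: [1.5, 0.4, -1.2]
finger_gap: 54.0
finger_force: 19.9
```

arm_command([
  {"hand":-1,"x":0,"y":0.005,"z":0.02,"yaw":0},
  {"hand":-1,"x":0,"y":0,"z":0,"yaw":0},
  {"hand":-1,"x":0,"y":0,"z":0,"yaw":0},
], newtons=20)

```text
clock: 18.7
eef_pos: [429.8, 199.2, 199.0]
eef_rot: [-3.13, -0.013, -3.106]
wrist_force: [-0.4, -0.4, -0.6]
finger_gap: 54.3
finger_force: 19.9
```

```bash
python3 -c "
from h import *
go(551.3,205,195.5,.037)
print(manip.read_state()['eef_rot'])"
```

```text
now [429.8 199.2 199. ] yaw -3.106 turn -0.001 shift before turn [-121.7    1.5    3.5] after turn [-121.7    1.3    3.5]
[-3.13002933 -0.01349433 -3.10569412]
```

arm_command([
  {"hand":-1,"x":-0.02,"y":0.001,"z":0.002,"yaw":0},
  {"hand":-1,"x":-0.035,"y":0,"z":0,"yaw":0},
  {"hand":-1,"x":-0.035,"y":0,"z":0,"yaw":0},
  {"hand":-1,"x":-0.022,"y":0,"z":0,"yaw":0},
  {"hand":-1,"x":-0.01,"y":0,"z":0,"yaw":0},
  {"hand":-1,"x":0,"y":0,"z":0,"yaw":0},
  {"hand":-1,"x":0,"y":0,"z":0,"yaw":0},
], newtons=20)

```text
clock: 19.4
eef_pos: [550.9, 204.4, 195.6]
eef_rot: [-3.13, -0.013, -3.106]
wrist_force: [-0.4, -0.2, -0.3]
finger_gap: 54.0
finger_force: 19.9
```

arm_command([
  {"hand":-1,"x":0,"y":0,"z":0.004,"yaw":0},
  {"hand":-1,"x":0,"y":0,"z":0.002,"yaw":0},
  {"hand":-1,"x":0,"y":0,"z":0,"yaw":0},
  {"hand":0.6,"x":0,"y":0,"z":0,"yaw":0},
  {"hand":0.6,"x":0,"y":0,"z":0,"yaw":0},
  {"hand":0.6,"x":0,"y":0,"z":0,"yaw":0},
  {"hand":0.6,"x":0,"y":0,"z":0,"yaw":0},
  {"hand":0.6,"x":0,"y":0,"z":-0.02,"yaw":0},
  {"hand":0.6,"x":0,"y":0,"z":-0.045,"yaw":0},
  {"hand":0.6,"x":0,"y":0,"z":-0.045,"yaw":0},
], newtons=20)

```text
clock: 20.4
eef_pos: [552.4, 205.9, 300.2]
eef_rot: [-3.13, -0.014, -3.106]
wrist_force: [1.0, 0.1, 0.5]
finger_gap: 75.1
finger_force: 0.0
```

arm_command([
  {"hand":1,"x":0.045,"y":0,"z":0,"yaw":0},
  {"hand":1,"x":0.045,"y":0,"z":0,"yaw":0},
  {"hand":1,"x":0.045,"y":0,"z":0,"yaw":0},
  {"hand":1,"x":0.045,"y":0,"z":0,"yaw":0},
  {"hand":1,"x":0,"y":0,"z":0,"yaw":0},
], newtons=20)

```text
clock: 20.9
eef_pos: [369.6, 199.4, 302.5]
eef_rot: [-3.131, -0.011, -3.104]
wrist_force: [0.2, -0.7, -0.1]
finger_gap: 94.1
finger_force: 0.0
```

```bash
python3 -c "
from h import *
im=camera('top');save(im,'top4',(140,90,440,270),2.66)
for n in NEAR:
    try:print(n,*label(im,n,NEAR[n]))
    except Exception as e:print(n,e)
go(443.4,-6,100,-.171)"
```

```text
short_blue [468.2 -10.2] -0.161 [29.7 68.7] 204
short_green [ 498.7 -150. ] -0.041 [25.6 64.4] 169
mid_green attempt to get argmin of an empty sequence
mid_red attempt to get argmin of an empty sequence
now [371.6 199.6 302.5] yaw -3.104 turn 0.208 shift before turn [ -64.1 -208.1  202.5] after turn [-105.8 -190.4  202.5]
```

View pics/top4.png

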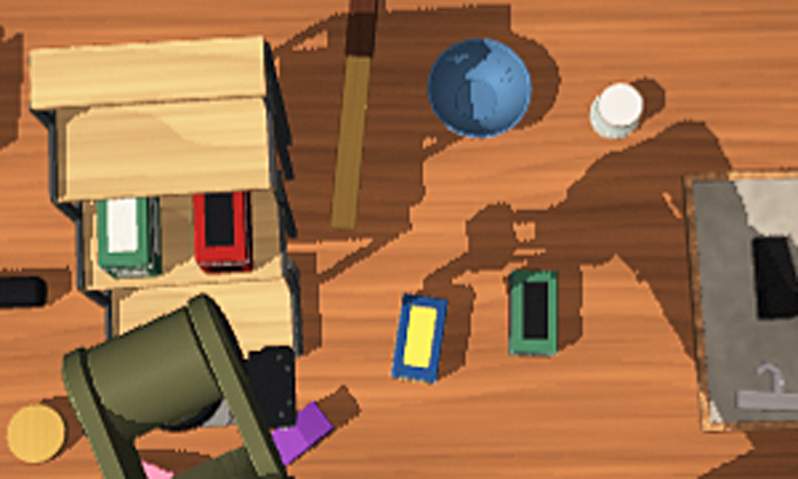

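Both middle tins stand on the middle board (crop 97-160 and 195-252). short_blue and short_green have not moved. Next is short_blue.

arm_command([
  {"hand":1,"x":0,"y":0,"z":0.02,"yaw":0.104},
  {"hand":1,"x":0,"y":0,"z":0.02,"yaw":0.1},
  {"hand":1,"x":-0.015,"y":-0.027,"z":0.024,"yaw":0},
  {"hand":1,"x":-0.015,"y":-0.027,"z":0.023,"yaw":0},
  {"hand":1,"x":-0.015,"y":-0.027,"z":0.023,"yaw":0},
  {"hand":1,"x":-0.015,"y":-0.027,"z":0.023,"yaw":0},
  {"hand":1,"x":-0.015,"y":-0.027,"z":0.023,"yaw":0},
  {"hand":1,"x":-0.015,"y":-0.027,"z":0.023,"yaw":0},
  {"hand":1,"x":-0.016,"y":-0.028,"z":0.023,"yaw":0},
  {"hand":1,"x":0,"y":0,"z":0,"yaw":0},
], newtons=20)

```text
clock: 21.95
eef_pos: [443.2, -10.7, 98.2]
eef_rot: [-3.127, -0.015, 2.97]
wrist_force: [0.0, -0.6, 0.0]
finger_gap: 93.9
finger_force: 0.0
```

arm_command([
  {"hand":1,"x":0,"y":0,"z":0,"yaw":0},
], newtons=20)

```text
clock: 22.05
eef_pos: [443.4, -8.4, 100.5]
eef_rot: [-3.128, -0.012, 2.972]
wrist_force: [-0.3, 0.2, -0.0]
finger_gap: 93.9
finger_force: 0.0
```

```bash
python3 -c "
from h import *
go(443.5,-6,20,-.166)
print(manip.read_state()['eef_rot'])"
```

```text
now [443.4  -8.4 100.5] yaw 2.972 turn -0.004 shift before turn [ 0.3  2.4 80.5] after turn [ 0.3  2.4 80.5]
[-3.12798503 -0.0117578   2.97164714]
```

arm_command([
  {"hand":1,"x":0,"y":0.0025,"z":0.04,"yaw":0},
  {"hand":1,"x":0,"y":0,"z":0.03,"yaw":0},
  {"hand":1,"x":0,"y":0,"z":0.01,"yaw":0},
  {"hand":-1,"x":0,"y":0,"z":0,"yaw":0},
  {"hand":-1,"x":0,"y":0,"z":0,"yaw":0},
  {"hand":-1,"x":0,"y":0,"z":0,"yaw":0},
  {"hand":-1,"x":0,"y":0,"z":0,"yaw":0},
  {"hand":-1,"x":0,"y":0,"z":0,"yaw":0},
  {"hand":-1,"x":0,"y":0,"z":0,"yaw":0},
  {"hand":-1,"x":0,"y":0,"z":0,"yaw":0},
], newtons=20)

```text
clock: 23.05
eef_pos: [442.8, -6.4, 21.5]
eef_rot: [-3.128, -0.01, 2.973]
wrist_force: [-1.1, 0.0, 6.2]
finger_gap: 54.0
finger_force: 20.0
```

arm_command([
  {"hand":-1,"x":0,"y":0,"z":-0.02,"yaw":0},
  {"hand":-1,"x":0,"y":0,"z":-0.045,"yaw":0},
  {"hand":-1,"x":0,"y":0,"z":-0.045,"yaw":0},
  {"hand":-1,"x":0,"y":0,"z":-0.045,"yaw":-0.1},
  {"hand":-1,"x":0,"y":0,"z":-0.045,"yaw":-0.1},
  {"hand":-1,"x":0,"y":0,"z":-0.045,"yaw":0},
  {"hand":-1,"x":0,"y":0,"z":-0.03,"yaw":0},
  {"hand":-1,"x":0,"y":0,"z":0,"yaw":0},
  {"hand":-1,"x":0,"y":0,"z":0,"yaw":0},
], newtons=20)

```text
clock: 23.95
eef_pos: [445.8, -3.2, 295.5]
eef_rot: [-3.13, -0.013, -3.11]
wrist_force: [-0.3, 0.3, -0.8]
finger_gap: 53.9
finger_force: 20.0
```

```bash
python3 -c "
from h import *
go(480,302,280,.037)
print(manip.read_state()['eef_rot'])"
```

```text
now [445.8  -3.2 295.5] yaw -3.11 turn -0.005 shift before turn [-43.9 303.9  15.5] after turn [-45.5 303.7  15.5]
[-3.13037502 -0.01301636 -3.10978548]
```

arm_command([
  {"hand":-1,"x":-0.006,"y":0.043,"z":0,"yaw":-0.005},
  {"hand":-1,"x":-0.006,"y":0.043,"z":0,"yaw":0},
  {"hand":-1,"x":-0.006,"y":0.043,"z":0,"yaw":0},
  {"hand":-1,"x":-0.006,"y":0.044,"z":0,"yaw":0},
  {"hand":-1,"x":-0.006,"y":0.044,"z":0,"yaw":0},
  {"hand":-1,"x":-0.007,"y":0.044,"z":0,"yaw":0},
  {"hand":-1,"x":-0.008,"y":0.044,"z":0.008,"yaw":0},
  {"hand":-1,"x":0,"y":0,"z":0,"yaw":0},
  {"hand":-1,"x":0,"y":0,"z":0,"yaw":0},
], newtons=20)

```text
clock: 24.85
eef_pos: [479.1, 303.4, 281.6]
eef_rot: [-3.128, -0.016, -3.103]
wrist_force: [-0.9, -0.2, -1.3]
finger_gap: 53.9
finger_force: 20.0
```

```bash
python3 -c "
from h import *
go(622.3,308,281.5,.037)
print(manip.read_state()['eef_rot'])"
```

```text
now [479.1 303.4 281.6] yaw -3.103 turn 0.001 shift before turn [-1.432e+02 -9.000e-01  1.000e-01] after turn [-1.432e+02 -7.000e-01  1.000e-01]
[-3.12849743 -0.01642739 -3.10334597]
```

arm_command([
  {"hand":-1,"x":-0.02,"y":0,"z":-0.002,"yaw":0},
  {"hand":-1,"x":-0.035,"y":0,"z":0,"yaw":0},
  {"hand":-1,"x":-0.035,"y":0,"z":0,"yaw":0},
  {"hand":-1,"x":-0.03,"y":0,"z":0,"yaw":0},
  {"hand":-1,"x":-0.023,"y":0,"z":0,"yaw":0},
  {"hand":-1,"x":0,"y":0,"z":0,"yaw":0},
  {"hand":-1,"x":0,"y":0,"z":0,"yaw":0},
], newtons=20)

```text
clock: 25.55
eef_pos: [622.7, 307.2, 283.3]
eef_rot: [-3.13, -0.014, -3.106]
wrist_force: [-0.2, -0.7, -0.6]
finger_gap: 54.2
finger_force: 20.0
```

arm_command([
  {"hand":-1,"x":0,"y":0,"z":0.004,"yaw":0},
  {"hand":-1,"x":0,"y":0,"z":0.0035,"yaw":0},
  {"hand":-1,"x":0,"y":0,"z":0,"yaw":0},
  {"hand":0.6,"x":0,"y":0,"z":0,"yaw":0},
  {"hand":0.6,"x":0,"y":0,"z":0,"yaw":0},
  {"hand":0.6,"x":0,"y":0,"z":0,"yaw":0},
  {"hand":0.6,"x":0,"y":0,"z":0,"yaw":0},
  {"hand":0.6,"x":0,"y":0,"z":-0.02,"yaw":0},
  {"hand":0.6,"x":0,"y":0,"z":-0.045,"yaw":0},
  {"hand":0.6,"x":0,"y":0,"z":0,"yaw":0},
], newtons=20)

```text
clock: 26.55
eef_pos: [624.0, 309.4, 348.3]
eef_rot: [-3.134, -0.004, -3.105]
wrist_force: [-0.5, -0.3, 0.6]
finger_gap: 75.4
finger_force: 0.0
```

arm_command([
  {"hand":1,"x":0.045,"y":0,"z":0,"yaw":0},
  {"hand":1,"x":0.045,"y":0,"z":0,"yaw":0},
  {"hand":1,"x":0.045,"y":0,"z":0,"yaw":0},
  {"hand":1,"x":0.045,"y":0,"z":0,"yaw":0},
  {"hand":1,"x":0.035,"y":-0.035,"z":0,"yaw":0},
  {"hand":1,"x":0.035,"y":-0.035,"z":0,"yaw":0},
  {"hand":1,"x":0,"y":-0.045,"z":0,"yaw":0},
  {"hand":1,"x":0,"y":0,"z":0,"yaw":0},
  {"hand":1,"x":0,"y":0,"z":0,"yaw":0},
], newtons=20)

```text
clock: 27.45
eef_pos: [378.6, 184.7, 346.6]
eef_rot: [-3.131, -0.012, -3.106]
wrist_force: [-0.1, 1.4, 0.2]
finger_gap: 94.1
finger_force: 0.0
```

```bash
python3 -c "
from h import *
im=camera('top');save(im,'top5',(140,90,440,270),2.66)
for n in ['short_green']:
    try:print(n,*label(im,n,NEAR[n]))
    except Exception as e:print(n,e)
go(473.7,-149,100,-.041)"
```

```text
short_green [ 498.7 -150. ] -0.041 [25.6 64.4] 169
now [378.7 185.3 346.2] yaw -3.105 turn 0.077 shift before turn [ -82.8 -337.6  246.2] after turn [-108.6 -330.2  246.2]
```

View pics/top5.png

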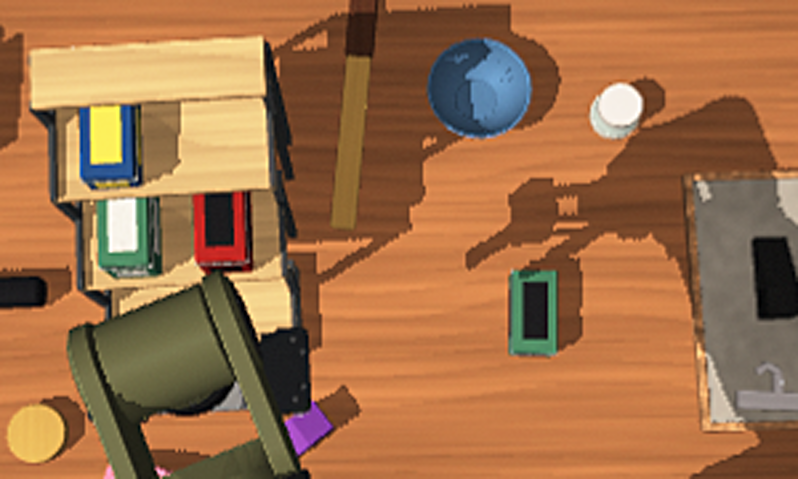

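short_blue stands on the upper board (crop 80-140, 105-187). The last tin is short_green.

arm_command([
  {"hand":1,"x":0,"y":0,"z":0,"yaw":0.077},
  {"hand":1,"x":-0.012,"y":-0.037,"z":0.027,"yaw":0},
  {"hand":1,"x":-0.012,"y":-0.037,"z":0.027,"yaw":0},
  {"hand":1,"x":-0.012,"y":-0.037,"z":0.027,"yaw":0},
  {"hand":1,"x":-0.012,"y":-0.037,"z":0.027,"yaw":0},
  {"hand":1,"x":-0.012,"y":-0.037,"z":0.027,"yaw":0},
  {"hand":1,"x":-0.012,"y":-0.037,"z":0.027,"yaw":0},
  {"hand":1,"x":-0.012,"y":-0.036,"z":0.027,"yaw":0},
  {"hand":1,"x":-0.012,"y":-0.036,"z":0.027,"yaw":0},
  {"hand":1,"x":-0.012,"y":-0.036,"z":0.03,"yaw":0},
], newtons=20)

```text
clock: 28.5
eef_pos: [471.2, -152.6, 101.4]
eef_rot: [-3.13, -0.012, 3.103]
wrist_force: [1.1, 0.6, 0.3]
finger_gap: 94.4
finger_force: 0.0
```

arm_command([
  {"hand":1,"x":0,"y":0,"z":0,"yaw":0},
  {"hand":1,"x":0,"y":0,"z":0,"yaw":0},
], newtons=20)

```text
clock: 28.7
eef_pos: [470.3, -151.3, 101.8]
eef_rot: [-3.13, -0.014, 3.101]
wrist_force: [0.6, -0.0, 1.0]
finger_gap: 93.7
finger_force: 0.0
```

```bash
python3 -c "
from h import *
im=camera('top')
try:print(*label(im,'short_green',NEAR['short_green']))
except Exception as e:print(e)
go(473.7,-149,20,-.041)
print(manip.read_state()['eef_rot'])"
```

```text
[ 511.  -149.3] -1.451 [113.6 139.8] 716
now [ 470.6 -150.9  102.8] yaw 3.102 turn 0.002 shift before turn [-3.   2.  82.8] after turn [-3.   2.  82.8]
[-3.12984142 -0.01252913  3.10212625]
```

arm_command([
  {"hand":1,"x":-0.003,"y":0.002,"z":0.04,"yaw":0},
  {"hand":1,"x":0,"y":0,"z":0.03,"yaw":0},
  {"hand":1,"x":0,"y":0,"z":0.012,"yaw":0},
  {"hand":-1,"x":0,"y":0,"z":0,"yaw":0},
  {"hand":-1,"x":0,"y":0,"z":0,"yaw":0},
  {"hand":-1,"x":0,"y":0,"z":0,"yaw":0},
  {"hand":-1,"x":0,"y":0,"z":0,"yaw":0},
  {"hand":-1,"x":0,"y":0,"z":0,"yaw":0},
  {"hand":-1,"x":0,"y":0,"z":0,"yaw":0},
  {"hand":-1,"x":0,"y":0,"z":0,"yaw":0},
], newtons=20)

```text
clock: 29.75
eef_pos: [472.4, -151.0, 21.5]
eef_rot: [-3.129, -0.011, 3.101]
wrist_force: [-2.2, 1.8, 7.3]
finger_gap: 54.1
finger_force: 20.0
```

arm_command([
  {"hand":-1,"x":0,"y":0,"z":-0.02,"yaw":0},
  {"hand":-1,"x":0,"y":0,"z":-0.045,"yaw":0},
  {"hand":-1,"x":0,"y":0,"z":-0.045,"yaw":0},
  {"hand":-1,"x":0,"y":0,"z":-0.045,"yaw":-0.078},
  {"hand":-1,"x":0,"y":0,"z":-0.045,"yaw":0},
  {"hand":-1,"x":0,"y":0,"z":-0.045,"yaw":0},
  {"hand":-1,"x":0,"y":0,"z":-0.03,"yaw":0},
  {"hand":-1,"x":0,"y":0,"z":0,"yaw":0},
  {"hand":-1,"x":0,"y":0,"z":0,"yaw":0},
], newtons=20)

```text
clock: 30.65
eef_pos: [475.5, -147.7, 295.4]
eef_rot: [-3.13, -0.013, -3.104]
wrist_force: [0.4, -0.1, -0.9]
finger_gap: 53.9
finger_force: 19.9
```

```bash
python3 -c "
from h import *
go(480,203,284,.037)
print(manip.read_state()['eef_rot'])"
```

```text
now [ 475.5 -147.7  295.4] yaw -3.104 turn 0.001 shift before turn [-17.8 350.3  11.4] after turn [-17.5 350.3  11.4]
[-3.13044119 -0.01306354 -3.10379853]
```

arm_command([
  {"hand":-1,"x":-0.002,"y":0.043,"z":0,"yaw":0},
  {"hand":-1,"x":-0.002,"y":0.044,"z":0,"yaw":0},
  {"hand":-1,"x":-0.002,"y":0.044,"z":0,"yaw":0},
  {"hand":-1,"x":-0.002,"y":0.044,"z":0,"yaw":0},
  {"hand":-1,"x":-0.002,"y":0.044,"z":0,"yaw":0},
  {"hand":-1,"x":-0.002,"y":0.044,"z":0,"yaw":0},
  {"hand":-1,"x":-0.002,"y":0.044,"z":0,"yaw":0},
  {"hand":-1,"x":-0.003,"y":0.043,"z":0.008,"yaw":0},
  {"hand":-1,"x":0,"y":0,"z":0,"yaw":0},
  {"hand":-1,"x":0,"y":0,"z":0,"yaw":0},
], newtons=20)

```text
clock: 31.65
eef_pos: [478.6, 202.9, 281.8]
eef_rot: [-3.129, -0.016, -3.102]
wrist_force: [-0.3, 0.5, -1.4]
finger_gap: 53.9
finger_force: 19.9
```

```bash
python3 -c "
from h import *
go(625.7,208,282,.037)"
```

```text
now [478.6 202.9 281.8] yaw -3.102 turn 0.003 shift before turn [-147.2   -0.7   -0.2] after turn [-147.2   -0.3   -0.2]
```

arm_command([
  {"hand":-1,"x":-0.02,"y":0,"z":-0.002,"yaw":0},
  {"hand":-1,"x":-0.035,"y":0,"z":0,"yaw":0},
  {"hand":-1,"x":-0.035,"y":0,"z":0,"yaw":0},
  {"hand":-1,"x":-0.032,"y":0,"z":0,"yaw":0},
  {"hand":-1,"x":-0.025,"y":0,"z":0,"yaw":0},
  {"hand":-1,"x":0,"y":0,"z":0,"yaw":0},
  {"hand":-1,"x":0,"y":0,"z":0,"yaw":0},
], newtons=20)

```text
clock: 32.35
eef_pos: [626.1, 206.8, 282.7]
eef_rot: [-3.13, -0.015, -3.105]
wrist_force: [0.5, -0.1, -1.1]
finger_gap: 54.0
finger_force: 19.9
```

arm_command([
  {"hand":-1,"x":0,"y":0,"z":0.004,"yaw":0},
  {"hand":-1,"x":0,"y":0,"z":0.003,"yaw":0},
  {"hand":-1,"x":0,"y":0,"z":0,"yaw":0},
  {"hand":0.6,"x":0,"y":0,"z":0,"yaw":0},
  {"hand":0.6,"x":0,"y":0,"z":0,"yaw":0},
  {"hand":0.6,"x":0,"y":0,"z":0,"yaw":0},
  {"hand":0.6,"x":0,"y":0,"z":0,"yaw":0},
  {"hand":0.6,"x":0,"y":0,"z":-0.02,"yaw":0},
  {"hand":0.6,"x":0,"y":0,"z":-0.045,"yaw":0},
  {"hand":0.6,"x":0,"y":0,"z":0,"yaw":0},
], newtons=20)

```text
clock: 33.35
eef_pos: [627.6, 209.1, 348.1]
eef_rot: [-3.132, -0.004, -3.104]
wrist_force: [-0.5, -0.1, 0.1]
finger_gap: 75.1
finger_force: 0.0
```

arm_command([
  {"hand":1,"x":0.045,"y":0,"z":0,"yaw":0},
  {"hand":1,"x":0.045,"y":0,"z":0,"yaw":0},
  {"hand":1,"x":0.045,"y":0,"z":0,"yaw":0},
  {"hand":1,"x":0.045,"y":0,"z":0,"yaw":0},
  {"hand":1,"x":0.035,"y":-0.035,"z":0,"yaw":0},
  {"hand":1,"x":0.035,"y":-0.035,"z":0,"yaw":0},
  {"hand":1,"x":0,"y":-0.045,"z":0,"yaw":0},
  {"hand":1,"x":0,"y":-0.045,"z":0,"yaw":0},
  {"hand":1,"x":0,"y":0,"z":0,"yaw":0},
  {"hand":1,"x":0,"y":0,"z":0,"yaw":0},
], newtons=20)

```text
clock: 34.35
eef_pos: [383.1, 38.9, 346.9]
eef_rot: [-3.131, -0.012, -3.106]
wrist_force: [0.3, 0.1, -0.7]
finger_gap: 94.2
finger_force: 0.0
```

```bash
python3 -c "
from h import *
save(camera('top'),'top6',(140,90,470,270),2.4)
save(camera('scene'),'sc6',(110,140,410,340),2.66)"
```

```text
(no output)
```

View pics/top6.png

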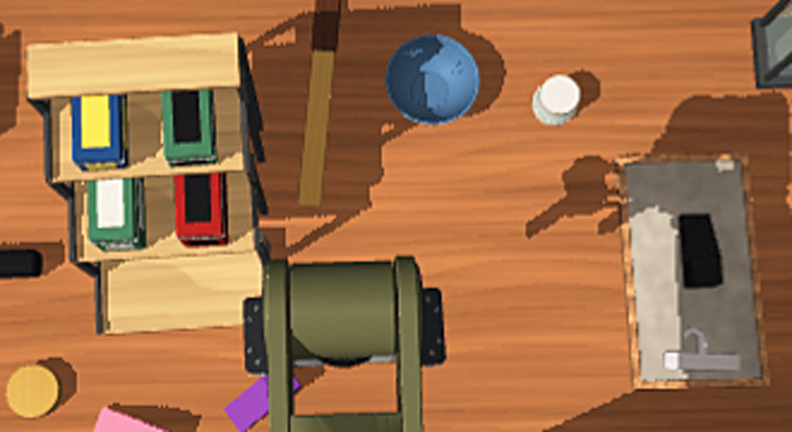

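View pics/sc6.png

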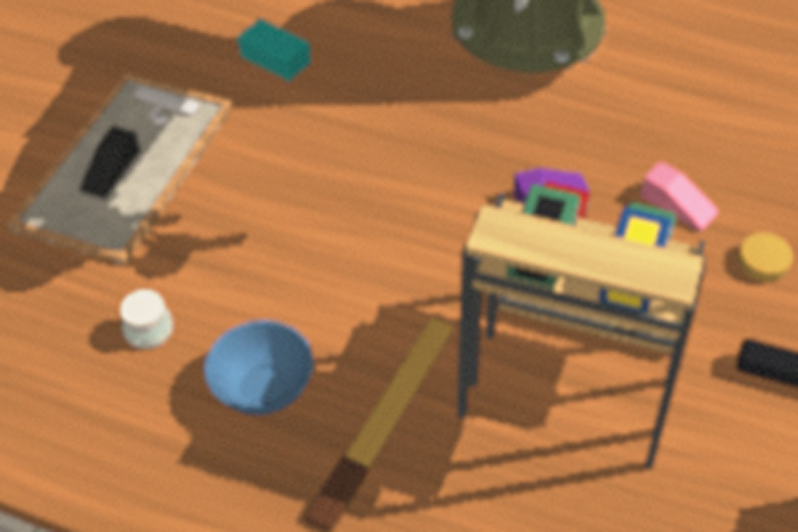

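All four tins stand on their boards, front ends just inside the edges: top crop (98,130), (190,125), (115,210), (200,205). The wedge is on the tray at (700,250), and the arm is clear.

```bash
python3 -c "
from cell import manip
print(manip.sign_off())"
```

```text
the job is handed in; nothing more can be done
None
```

I moved the wedge onto the tray and shelved all four tins (mid_green and mid_red on the middle tier, short_blue and short_green on the upper), then handed the job in at about 34 s; the brush and tall tins weren't there, and no verdict came back.

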